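# Seat a plug-in card on its guide pin and hold it home

### The job

Draw the tall card with the pull tab straight up out of the slotted rack and carry it upright to the free position on the controller base. The guide pin there disappears under the card's foot, so find it by feel: rest the foot on the tip of the pin with its socket a centimetre or two off along the foot, slide the card along until it drops onto the pin, then press it down fully home against the spring contacts. They push the card back up if it is let go, so finish still gripping the card and pressing it home, ready for the screws, and leave the spare cards and everything else on the bench where they are.

Things in the scene. Friction and masses are not known exactly. Their poses are not given: they have to be found in the camera images.
- card: Tall plug-in card, 112 mm, upright in any one of the rack's slots. Foot 26 (x) x 76 (y) x 22 mm; above it a board 3 mm thick (x), 100 wide (y), parts up to 12 mm off its +x face; strip 20 x 100 mm at 75 to 78 mm height. Origin: centre of the foot's underside = centre of its socket's mouth (11 mm bore, 14 at the mouth, 18 deep, open downward). z up; half turn about z also fits. 140 to 280 g.
- pull_tab (a point): Centre of the card's black pull tab, the place to grip, 95 mm above the card's origin, same axes. The tab is 12 mm thick (x; close the fingers across this), 44 mm wide (y) and 34 mm tall, standing on the strip (from 78 to 112 mm). Only this card has one.
- guide_pin: Fixed upright steel pin, 9 mm diameter, 16 mm tall. Origin: centre of its root on the controller's deck, 28 mm above the bench. z up; y along the position: the card's y lies along it, either way. A shroud 4 mm high, 32 (x) by 82 mm (y) inside, leaves the foot 3 mm to spare all round. Card fully home: its underside on the deck, its origin at this origin.
- pin_tip (a point): Centre of the guide pin's flat tip, 5 mm across, 16 mm above the deck; below it the pin tapers out to 9 mm over 5 mm. The pin is polished and oiled, so a foot resting lightly on it slides easily; pressed hard while off the socket, the card tilts in the fingers.
- contacts (a joint): Travel (m) of the two white sprung contact strips beside the guide pin, 12 mm (x) wide, from 9 to 35 mm off the pin along y both ways: 0 = up, tops 7 mm above the deck; 0.007 = pushed level with the deck by a card fully home. About 3 N to start, 12 N when level; they spring back.
- subpanel: Fixed steel mounting plate, 230 (x) x 210 mm (y), with the grey controller base on it, deck 28 mm above the bench. Origin: centre of the plate's underside. The guide pin stands at x +20, y 0 mm. At x -82 to -32 a black processor module rises to 93 mm above the bench; at x +60 to +82 a white terminal strip to 40 mm; grey slotted ducts 43 mm high run along both y edges.
- rack: Fixed grey slotted card rack, 156 (x) x 116 (y) x 56 mm tall; origin: centre of its underside. Cards stand on its floor, 6 mm up, in three upright slots at x -45, 0 and +45 mm, held only by grooves 6 mm wide in its two side walls (y). A card is clear when its underside is above 56 mm.
- spare_a: Spare card without pull tab, 67 mm tall, 100 mm wide, white terminals along its top, in another slot of the rack. Origin: centre of its underside; y along the card. Leave alone.
- spare_b: Second spare card, same as spare_a, in the remaining slot. Leave alone.
- screwdriver: Screwdriver lying on the bench between the rack and the mounting plate. Leave alone.
- contactor: Grey contactor 45 x 74 x 82 mm standing on the bench at the left of the mounting plate. Leave alone.
- transformer: Blue transformer with terminal rows, 66 x 84 x 78 mm, beyond the mounting plate. Leave alone.
- crimper: Crimping pliers with two grips, 175 mm long, lying flat beyond the rack. Leave alone.
- rail_offcut: 170 mm offcut of 35 mm mounting rail lying at the left. Leave alone.
- terminals: Row of terminal blocks 90 x 45 x 44 mm standing at the right. Leave alone.
Mind the look-alikes: they are no part of the job. What is shaped like the rack but yellow is not meant.

How it is judged:
By the outcome, as a careful person would: the job done as asked, in the order asked, and still so for the second after the job is handed in, while the arm keeps its last pose, push and grip.
It also fails if it takes over 48 s, if anything falls off the work surface, if the arm or the gripper's body presses on something with over 40 N, if the wrist force passes 120 N, or if a joint passes its speed limit or range.

### The arm

A 7-joint arm with a two-finger parallel gripper is mounted at the origin on the work surface. World frame = base frame: x ahead of the robot, y to its left, z up, the work surface at z = 0. Lengths are in m, angles in rad, forces in N, time in s.
With the tool pointing down it reaches from about 0.35 to 0.9 m from the base axis. Payload 19.9 kg.
Tool frame: the origin (TCP) lies on the front face of the gripper's body, between the roots of the fingers; the fingertips stand 73 mm ahead of it and the grasp point (between the pads) lies 54 mm ahead of it; z points along the fingers, y is the direction in which the jaws open and shut (so a half turn about z gives the same grasp; the last joint's range is limited). The gripper opens to 85 mm and grips with 20 to 120 N. Pads are 22 mm wide; open, the fingers measure 114 mm over their backs; the gripper's body (76 mm by 85 mm) begins 54 mm behind the grasp point. The pads swing forward as they close: fully open they stand 13 mm farther back than shut.
Start: joints at [1.121, 0.417, -0.01, 1.614, 0.005, 1.111, -0.053], TCP at [0.248, -0.574, 0.304] pointing down, gripper open.
Joint ranges: [-2.81, 2.81], [-0.39, 2.02], [-1.27, 1.25], [0.06, 2.57], [-1.19, 4.33], [0.19, 2], [-2.82, 2.82]. Speed limits (rad/s): [1.89, 1.89, 2.39, 2.39, 3.01, 3.01, 3.01].

### API

Orientations are given as a unit quaternion [w, x, y, z].
In Python, from cell import bot, optics, models gives the robot as it stands.
- The arm moves only by the tool move_arm, never from a script. Its argument "increments" is a list of rows, each a list of 5 numbers: the shift along the world's x, y, z in cm, then the turn about the world's z in rad, then the opening in per cent of the stroke, from 0 (shut) to 100 (fully open). In form: [[x, y, z, roll, grip], ...]. A call has 1 to 20 rows; each row is the pose to reach, as a shift and turn from the pose commanded when the call began; what a row does not reach only later rows make up. A row lasts 1/12 s, in which the tool goes at most 41.7 mm and 7.16 degrees, less where a joint would pass 70% of its speed; a pose out of reach is approached as far as the arm can. A call with a gripper value outside its range is refused whole. The fingers move at their own pace and stop on an object; the grip force is fixed at half the most. Time passes only in rows, so rows that repeat a pose let the fingers close. It gives the time, the measured TCP pose, the force and the opening at its end, in the units of the state.
- bot.state(): the state, without advancing time (a new reading comes with each control period).
- optics.camera(name): name is "side" or "top"; returns the picture (384x512x3 uint8, red, green, blue); there is no depth.
- optics.camera_info(name): a dict with "fx", "fy", "cx", "cy" (pixels), "k1" (the pictures are not rectified: a ray, as slopes to the right and down, at radius r is drawn at 1 + k1 r^2 times it, then the intrinsics apply), "camera_from_world" (4x4, takes a point from world to camera coordinates). Camera axes: x right, y down, z forward; pixel columns grow to the right and rows downward; lengths in m; the calibration is good to about 2 mm. A picture is of the moment at which its call begins. camera_info takes no time and is no camera call.
- bot.job_done(): hands the job in, once; it reports no verdict.
Trained networks look in the newest picture that a camera, given by its name, has taken for a name from the list of things; names that differ only in an ending like _2 or _b are one class to them, and where a whole thing is asked for, a point or a joint stands for the part that bears it (a point fixed in the world has none). Each returns a list of dicts, best first, with "p" (0 to 1); they miss things now and then, are a little off and sometimes report something else, mostly with a low value. They report only what shows in the picture. A call takes as long as a camera call. They do not tell look-alikes from the thing itself.
- models.silhouettes(thing, camera): "mask" (384x512 bool, what is visible of it) and "location" ([column, row] in pixels, amid what is visible of it).
The state is a dict: "t": time; "joint_positions": joint angles; "qd": joint speeds; "joint_efforts": joint torques, N m; "tcp_pos": TCP position; "tcp_rot": TCP orientation; "ft_force": force on the tool from outside, world axes, zero at the start; "moment": the same for the moment, N m; "gripper_width": finger opening in m.
Only numpy, scipy, OpenCV 4.12 (cv2) and the standard library are available. Lean on these libraries where they do the work, as an engineer would, in place of code of your own. Each camera call takes 0.05 s, during which the arm holds its last target. There are 200 camera calls.

## Working session

There is one attempt and no reset: what is moved stays moved. The work goes in short steps, Python scripts to look and compute and a tool call to move; the robot and the scene stay as the last step left them, time stands still between calls to the robot, and variables do not carry over. Pictures are saved under pics/ and viewed, about 8 in all and at most 12, crops included, and the job is handed in when it is done.

Besides the shell and the picture viewer there is one more tool, called as a command line: name --pt "numbers of a row" for each row, then --argument value for the rest. move_arm: Moves the arm, as the interface text tells. Its arguments: {"type":"object","properties":{"increments":{"type":"array","items":{"type":"array","items":{"type":"number"}}}},"required":["increments"]}

```bash
ls; mkdir -p pics
python3 - <<'E'
from cell import bot, optics, models
import cv2
print(bot.state())
for n in("side","top"):
    im=optics.camera(n); cv2.imwrite(f"pics/{n}0.png",im[:,:,::-1]); i=optics.camera_info(n); print(n,i)
    for t in("card","pull_tab","guide_pin","pin_tip","contacts","subpanel","rack","spare_a"):
        print(t,[(round(d["p"],2),[round(float(v)) for v in d["location"]],int(d["mask"].sum())) for d in models.silhouettes(t,n)])
E
```

```text
pics
{'t': 0.0, 'joint_positions': array([ 1.12152074,  0.41793906, -0.01027701,  1.61420461,  0.00468022,
        1.11069016, -0.05298914]), 'qd': array([-0.00020593,  0.00039012, -0.00070122,  0.00040449, -0.00026276,
       -0.00159377, -0.00038206]), 'joint_efforts': array([ 1.03913403e-04, -8.64437985e+01,  6.78516123e-01, -4.34916687e+01,
        1.90411415e-02,  7.34094239e-03,  2.61624211e-05]), 'tcp_pos': array([ 0.24773378, -0.57351039,  0.30326933]), 'tcp_rot': array([-5.86139952e-04,  9.79287955e-01,  2.02471555e-01, -1.64209892e-04]), 'ft_force': array([-0.42942873,  0.2393693 , -0.14511268]), 'moment': array([0.05088944, 0.01376562, 0.004246  ]), 'gripper_width': 0.08534937902981579}
side {'fx': 417.860840995749, 'fy': 417.860840995749, 'cx': 252.29087356881504, 'cy': 183.90440157504474, 'k1': 0.04754733203337513, 'camera_from_world': array([[ 0.99650351, -0.08348686,  0.00327086, -0.54748187],
       [-0.04984379, -0.62544509, -0.77867454,  0.10007546],
       [ 0.06705484,  0.77578888, -0.62741953,  1.33303828],
       [ 0.        ,  0.        ,  0.        ,  1.      
[... 432 characters left out ...]
world': array([[-1.21821661e-02, -9.99922623e-01,  2.51848959e-03,
         1.45608685e-03],
       [-9.98246617e-01,  1.20157653e-02, -5.79595777e-02,
         5.54887721e-01],
       [ 5.79248314e-02, -3.22014692e-03, -9.98315754e-01,
         1.54526250e+00],
       [ 0.00000000e+00,  0.00000000e+00,  0.00000000e+00,
         1.00000000e+00]])}
card [(0.56, [335, 214], 229)]
pull_tab [(0.73, [335, 215], 203)]
guide_pin []
pin_tip []
contacts [(0.59, [219, 181], 38), (0.45, [136, 175], 421)]
subpanel [(0.67, [222, 189], 3543), (0.61, [243, 122], 446)]
rack [(0.97, [195, 257], 1565), (0.76, [329, 202], 1078)]
spare_a [(0.75, [244, 125], 454), (0.5, [330, 203], 100), (0.43, [328, 190], 104)]
```

Run:
```python
import cv2
a=cv2.imread("pics/side0.png")[70:370,100:500];b=cv2.imread("pics/top0.png")[70:370,80:480]
cv2.imwrite("pics/s.png",cv2.resize(a,None,fx=2,fy=2,interpolation=2));cv2.imwrite("pics/t.png",cv2.resize(b,None,fx=2,fy=2,interpolation=2))
```

```text
(no output)
```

View pics/s.png

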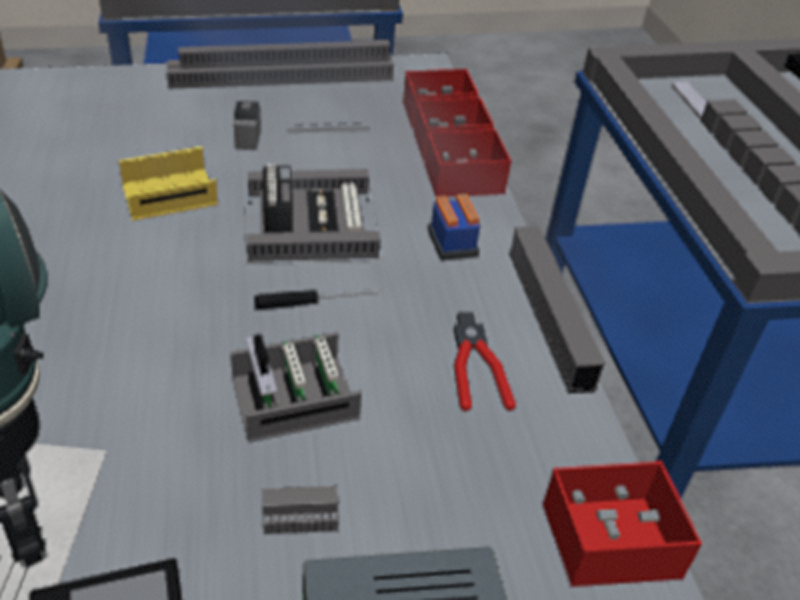

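View pics/t.png

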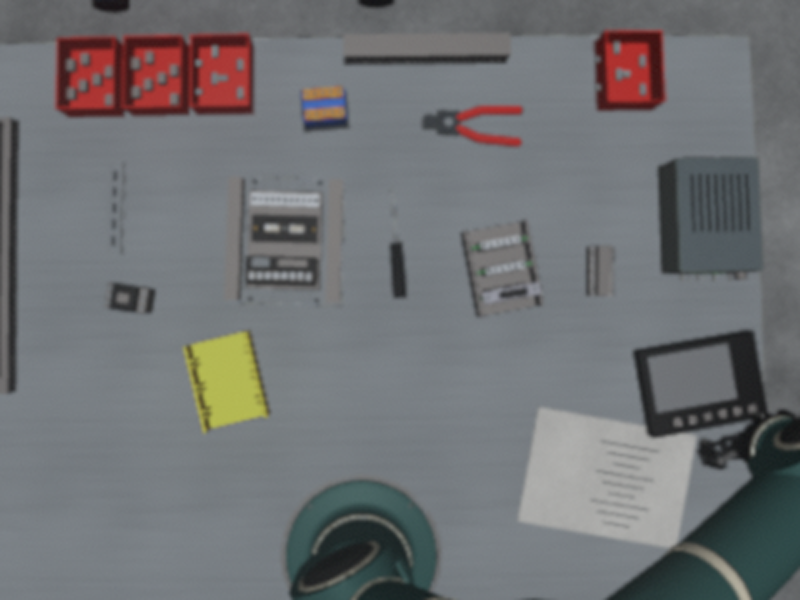

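The side view shows the tabbed card in the rack's left slot (side pixel about 231,252; top pixel about 336,216). The free position, with its white contacts, is at about (222,184) in the top view. Next I'll take closer crops for measuring.

```bash
cat > h.py <<'E'
import numpy as np, cv2
from cell import optics
def proj(n,P):
    i=optics.camera_info(n);M=i["camera_from_world"];P=np.atleast_2d(P);c=P@M[:3,:3].T+M[:3,3]
    s=c[:,:2]/c[:,2:];s=s*(1+i["k1"]*(s**2).sum(1,keepdims=True));return s*[i["fx"],i["fy"]]+[i["cx"],i["cy"]]
def ray(n,px,z):
    i=optics.camera_info(n);M=i["camera_from_world"]
    d=(np.array(px,float)-[i["cx"],i["cy"]])/[i["fx"],i["fy"]];s=d.copy()
    for _ in range(20): s=d/(1+i["k1"]*(s@s))
    R=M[:3,:3];o=-R.T@M[:3,3];v=R.T@np.array([*s,1]);return o+v*(z-o[2])/v[2]
E
python3 - <<'E'
import cv2,numpy as np
from h import *
S=cv2.imread("pics/side0.png");T=cv2.imread("pics/top0.png")
def crop(I,x,y,w,h): 
    c=cv2.resize(I[y:y+h,x:x+w],(400,300),interpolation=cv2.INTER_CUBIC); return c
# each 60x45 / 80x60 -> scale printed
o=np.vstack([np.hstack([crop(T,305,175,60,45),crop(T,192,155,72,54)]),np.hstack([crop(S,210,230,80,60),crop(S,215,145,80,60)])])
cv2.imwrite("pics/c.png",o)
# rack corner estimates, rim z=.056
for p in[(461,233),(525,221),(542,303),(477,316)]: print("rim",ray("top",(80+p[0]/2,70+p[1]/2),.056).round(4))
for p in[(335.5,215.5)]: print("tab",ray("top",p,.118).round(4))
for p in[(270,229),(298,229)]: print("contacts",ray("top",(80+p[0]/2,70+p[1]/2),.035).round(4))
E
```

```text
rim [ 0.5729 -0.1835  0.056 ]
rim [ 0.5929 -0.2974  0.056 ]
rim [ 0.4478 -0.3242  0.056 ]
rim [ 0.4267 -0.2089  0.056 ]
tab [ 0.4695 -0.2588  0.118 ]
contacts [0.5857 0.1551 0.035 ]
contacts [0.5851 0.1051 0.035 ]
```

View pics/c.png

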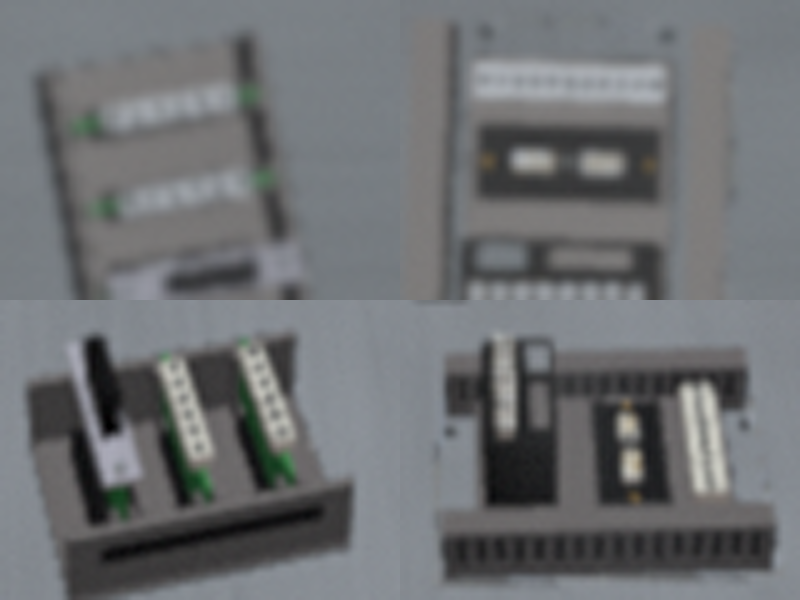

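The crops show the card as the lower row of the rack in the top view, with its tab at about (336.8,216.3). The contacts are at top (215.9,184.0) and (228.4,184.3), and side (260.6,170.4) and (261.4,177.6). I'll fit both poses from these.

Run:
```python
from h import *
from scipy.optimize import least_squares
def fit(pts,x0,ns=0):
    def r(q):
        c,s=np.cos(q[2]),np.sin(q[2]);o=[]
        for n,l,px in pts:
            l=l(q) if callable(l) else l
            o.append(proj(n,[q[0]+c*l[0]-s*l[1],q[1]+s*l[0]+c*l[1],l[2]])[0]-px)
        return np.ravel(o)
    f=least_squares(r,x0);print(f.x.round(4));print(f.fun.reshape(-1,2).round(1).tolist());return f.x
X,Y,Z=.078,.058,.056
fit([("top",(X,Y,Z),(310.7,186.25)),("top",(X,-Y,Z),(342.5,180.25)),("top",(-X,-Y,Z),(351,221.5)),("top",(-X,Y,Z),(318.5,228)),
("side",(-X,Y,Z),(215.6,247)),("side",(X,Y,Z),(269.4,237)),("side",(X,-Y,Z),(280.4,266.4)),("side",(-X,-Y,Z),(223,278.6))],[.51,-.25,.17])
t=lambda u,v:(192+(u-400)/5.556,155+v/5.556); s=lambda u,v:(215+(u-400)/5,145+(v-300)/5)
sc=lambda k:(lambda q:(0,k*q[3],.031))
fit([("top",(0,.022,.035),t(533,161)),("top",(0,-.022,.035),t(602,163)),("top",sc(1),t(488,160)),("top",sc(-1),t(651,164)),
("side",(0,.022,.035),s(628,427)),("side",(0,-.022,.035),s(632,463)),("side",sc(1),s(626,406)),("side",sc(-1),s(636,498))],[.585,.13,0,.045])
print("tab",ray("top",(336.8,216.25),.118))
```

```text
[ 0.5126 -0.2586  0.1691]
[[1.1, -1.7], [1.4, -1.5], [1.3, 0.7], [1.6, 0.2], [-1.2, -2.0], [-0.9, -2.1], [0.4, -0.6], [-0.4, -1.0]]
[ 0.5887  0.1275 -0.0347  0.0526]
[[0.6, -0.5], [0.5, -0.6], [0.3, -0.5], [0.3, -0.5], [-0.5, -0.8], [-0.4, -0.3], [-0.6, -0.8], [-0.7, -0.7]]
tab [ 0.46686247 -0.2631251   0.118     ]
```

move_arm --pt "4 5.5 0 0.125 50" --pt "8 11 0 0.25 50" --pt "12 16 0 0.375 50" --pt "15 21 0 0.5 50" --pt "18 26 0 0.625 50" --pt "21 30 0 0.75 50" --pt "22 31 0 0.875 50" --pt "22 31 -1 1.0 50" --pt "22 31 -3 1.125 50" --pt "22 31 -5 1.25 50" --pt "22 31 -7.5 1.332 50" --pt "22 31 -10 1.332 50" --pt "22 31 -10 1.332 50" --pt "22 31 -10 1.332 50"

```text
t: 2.07
tcp_pos: [0.4676, -0.2637, 0.2036]
tcp_rot: [-0.001, 0.645, 0.764, -0.0]
ft_force: [-0.6, 0.6, 0.5]
gripper_width: 0.0425
```

Run:
```python
from h import *
from cell import bot
S=optics.camera("side");T=optics.camera("top");s=bot.state();print(s["tcp_pos"],s["tcp_rot"],s["t"],s["ft_force"])
c=lambda I,x,y:cv2.resize(I[y:y+75,x:x+75,::-1],(400,400),interpolation=cv2.INTER_CUBIC)
cv2.imwrite("pics/hov.png",np.hstack([c(S,205,205),c(T,300,165)]))
```

```text
[ 0.46838814 -0.26414907  0.20536901] [7.94183507e-04 6.45251366e-01 7.63969920e-01 6.99686472e-05] 2.1667 [0.13162596 0.05881533 0.40783078]
```

View pics/hov.png

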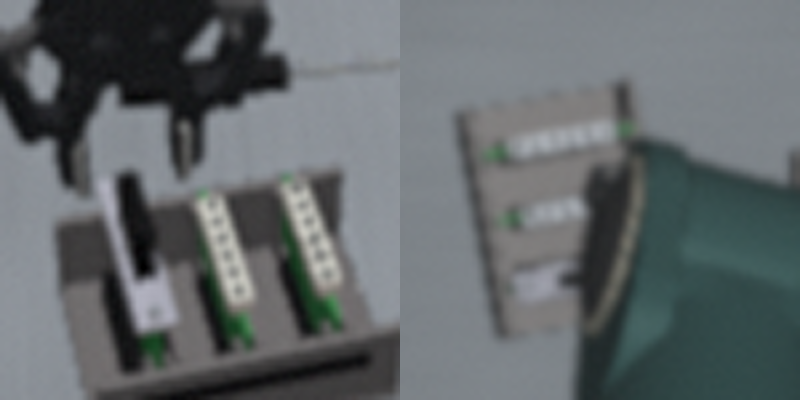

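The fingers straddle the tab in the side crop: tips at about (75,190) and (185,175), with the tab between them. I'll descend and close.

move_arm --pt "0 0 -1 0 50" --pt "0 0 -2 0 50" --pt "0 0 -3 0 50" --pt "0 0 -3.5 0 50" --pt "0 0 -3.7 0 50" --pt "0 0 -3.7 0 50"

```text
t: 2.67
tcp_pos: [0.4677, -0.2635, 0.1662]
tcp_rot: [-0.001, 0.645, 0.764, -0.0]
ft_force: [0.1, -0.3, -0.7]
gripper_width: 0.0427
```

move_arm --pt "0 0 0 0 35" --pt "0 0 0 0 20" --pt "0 0 0 0 5" --pt "0 0 0 0 0" --pt "0 0 0 0 0" --pt "0 0 0 0 0" --pt "0 0 0 0 0"

```text
t: 3.25
tcp_pos: [0.4682, -0.2638, 0.1673]
tcp_rot: [0.001, 0.645, 0.764, 0.0]
ft_force: [0.7, -0.4, 7.4]
gripper_width: 0.011
```

move_arm --pt "0 0 0.3 0 0" --pt "0 0 0.8 0 0" --pt "0 0 1.6 0 0" --pt "0 0 2.6 0 0" --pt "0 0 3.8 0 0" --pt "0 0 5 0 0" --pt "0 0 6.5 0 0" --pt "0 0 8 0 0" --pt "0 0 9.5 0 0" --pt "0 0 10.5 0 0" --pt "0 0 10.5 0 0" --pt "0 0 10.5 0 0"

```text
t: 4.25
tcp_pos: [0.4679, -0.2638, 0.2723]
tcp_rot: [0.001, 0.645, 0.764, -0.0]
ft_force: [0.7, 0.0, -3.9]
gripper_width: 0.0106
```

Run:
```python
from h import *
from cell import bot
S=optics.camera("side");s=bot.state();print(s["tcp_pos"],s["tcp_rot"],s["t"],s["ft_force"],s["gripper_width"])
c=lambda I,x,y:cv2.resize(I[y:y+100,x:x+100,::-1],(500,500),interpolation=cv2.INTER_CUBIC)
cv2.imwrite("pics/lift.png",c(S,195,180))
```

```text
[ 0.46764234 -0.26369783  0.27157913] [-1.22246619e-04  6.44947953e-01  7.64226478e-01 -1.13517114e-04] 4.3 [-0.0272963  -0.10426209 -3.05022016] 0.010708476239483056
```

View pics/lift.png

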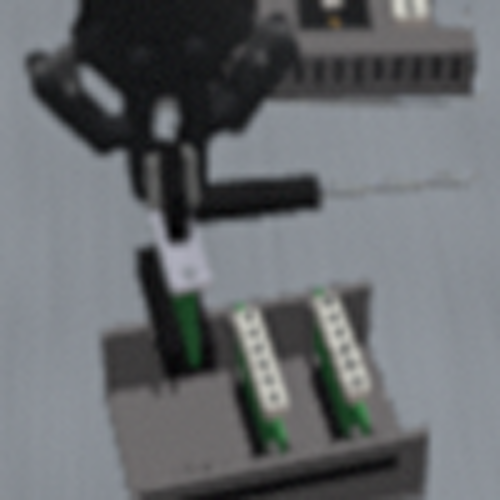

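The card hangs upright and clear of the rack, and the spares are undisturbed. I'll carry it to 15 mm short of the pin (−y side).

move_arm --pt "0.3 1 0 -0.01 0" --pt "0.9 3 0 -0.02 0" --pt "1.8 5.5 0 -0.04 0" --pt "2.7 8.5 0 -0.06 0" --pt "3.7 11.5 0 -0.08 0" --pt "4.7 14.5 0 -0.1 0" --pt "5.7 17.5 0 -0.12 0" --pt "6.7 20.5 0 -0.14 0" --pt "7.7 23.5 0 -0.16 0" --pt "8.7 26.5 0 -0.18 0" --pt "9.7 29.5 0 -0.2 0" --pt "10.7 32.5 0 -0.2 0" --pt "11.4 35 0 -0.2 0" --pt "11.8 36.7 0 -0.2 0" --pt "12 37.5 0 -0.2 0" --pt "12.05 37.7 0 -0.2 0" --pt "12.05 37.7 -1.5 -0.2 0" --pt "12.05 37.7 -3 -0.2 0" --pt "12.05 37.7 -4.5 -0.2 0" --pt "12.05 37.7 -4.5 -0.2 0"

```text
t: 5.97
tcp_pos: [0.5871, 0.1113, 0.2238]
tcp_rot: [-0.001, 0.718, 0.696, -0.002]
ft_force: [-0.4, -0.7, -3.1]
gripper_width: 0.0107
```

Run:
```python
from h import *
from cell import bot
S=optics.camera("side");T=optics.camera("top");s=bot.state();print(s["tcp_pos"],s["tcp_rot"],s["t"],s["ft_force"],s["moment"],s["gripper_width"])
# predicted foot bottom corners & pin tip
p=s["tcp_pos"];zb=p[2]-.161
for a in(.013,-.013):
  for b in(.038,-.038): print(a,b,((proj("side",[p[0]+a+.032*b,p[1]+b-.032*a,zb])[0]-[215,115])*6).round())
print("deckpos",((proj("side",[.5887,.1285,.028])[0]-[215,115])*6).round())
c=lambda I,x,y:cv2.resize(I[y:y+90,x:x+90,::-1],(540,540),interpolation=cv2.INTER_CUBIC)
cv2.imwrite("pics/over.png",c(S,215,115))
```

```text
[0.58821142 0.11222685 0.22670029] [-2.66864966e-04  7.18341908e-01  6.95689925e-01 -5.99977061e-04] 6.0667 [ 1.12463336 -0.7295256  -2.19120341] [ 0.05312127 -0.02028642  0.00815442] 0.010606811745446493
0.013 0.038 [294. 284.]
0.013 -0.038 [304. 364.]
-0.013 0.038 [249. 285.]
-0.013 -0.038 [257. 366.]
deckpos [273. 359.]
```

View pics/over.png

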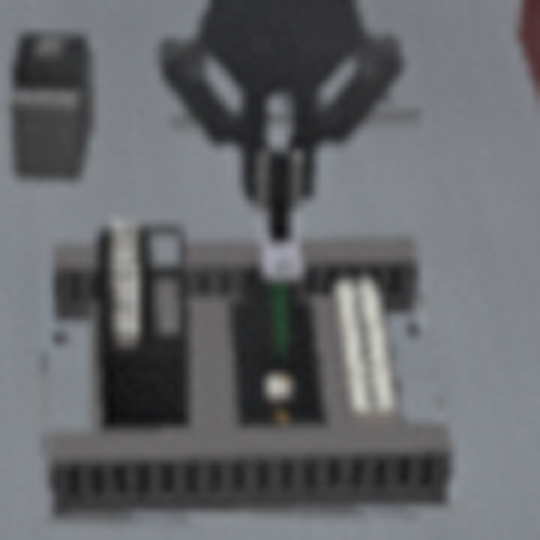

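The card stands over the free position, with its board column at about 278, centred in the black bay (232–325). I'll lower it to feel for the tip.

move_arm --pt "0 0 -0.6 0 0" --pt "0 0 -1.2 0 0" --pt "0 0 -1.6 0 0" --pt "0 0 -1.6 0 0" --pt "0 0 -1.6 0 0"

```text
t: 6.48
tcp_pos: [0.5883, 0.1132, 0.2108]
tcp_rot: [-0.0, 0.718, 0.696, -0.0]
ft_force: [0.0, -0.6, -2.0]
gripper_width: 0.011
```

move_arm --pt "0 0 -0.1 0 0" --pt "0 0 -0.2 0 0" --pt "0 0 -0.2 0 0" --pt "0 0 -0.2 0 0"

```text
t: 6.82
tcp_pos: [0.5884, 0.1133, 0.2089]
tcp_rot: [0.0, 0.718, 0.696, -0.0]
ft_force: [-0.1, 0.1, -2.8]
gripper_width: 0.0108
```

move_arm --pt "0 0 -0.1 0 0" --pt "0 0 -0.2 0 0" --pt "0 0 -0.2 0 0" --pt "0 0 -0.2 0 0"

```text
t: 7.15
tcp_pos: [0.5883, 0.1133, 0.2068]
tcp_rot: [-0.0, 0.718, 0.696, -0.0]
ft_force: [-0.2, 0.2, -3.7]
gripper_width: 0.0109
```

move_arm --pt "0 0 -0.1 0 0" --pt "0 0 -0.1 0 0" --pt "0 0 -0.1 0 0"

```text
t: 7.4
tcp_pos: [0.5883, 0.1133, 0.2058]
tcp_rot: [-0.0, 0.718, 0.696, -0.0]
ft_force: [-1.0, 0.3, -3.5]
gripper_width: 0.0108
```

move_arm --pt "0 0 -0.1 0 0" --pt "0 0 -0.1 0 0" --pt "0 0 -0.1 0 0"

```text
t: 7.65
tcp_pos: [0.5886, 0.1133, 0.2052]
tcp_rot: [0.0, 0.718, 0.696, 0.0]
ft_force: [-0.7, -1.7, 3.8]
gripper_width: 0.0107
```

move_arm --pt "0 0 -0.1 0 0" --pt "0 0 -0.1 0 0" --pt "0 0 -0.1 0 0"

```text
t: 7.9
tcp_pos: [0.5888, 0.1133, 0.2048]
tcp_rot: [0.0, 0.718, 0.696, 0.0]
ft_force: [-3.0, -1.5, 13.6]
gripper_width: 0.0107
```

Contact came at TCP z≈0.2055, as predicted for the pin tip. I'll ease off to a light rest and slide +y.

move_arm --pt "0 0 0.1 0 0" --pt "0 0 0.1 0 0" --pt "0 0 0.1 0 0"

```text
t: 8.15
tcp_pos: [0.5885, 0.1133, 0.2051]
tcp_rot: [0.0, 0.718, 0.696, 0.0]
ft_force: [-1.4, -1.3, 4.9]
gripper_width: 0.0106
```

move_arm --pt "0 0.1 0 0 0" --pt "0 0.2 0 0 0" --pt "0 0.3 0 0 0" --pt "0 0.3 0 0 0"

```text
t: 8.48
tcp_pos: [0.5887, 0.1162, 0.2051]
tcp_rot: [0.0, 0.718, 0.696, 0.0]
ft_force: [0.0, -2.3, 5.1]
gripper_width: 0.0107
```

move_arm --pt "0 0.1 0 0 0" --pt "0 0.2 0 0 0" --pt "0 0.2 0 0 0"

```text
t: 8.73
tcp_pos: [0.5887, 0.1182, 0.2051]
tcp_rot: [0.0, 0.718, 0.696, 0.0]
ft_force: [0.5, -0.6, 5.6]
gripper_width: 0.0108
```

move_arm --pt "0 0.1 0 0 0" --pt "0 0.2 0 0 0" --pt "0 0.2 0 0 0"

```text
t: 8.98
tcp_pos: [0.5886, 0.1202, 0.2051]
tcp_rot: [0.0, 0.718, 0.696, 0.0]
ft_force: [0.2, -0.5, 4.5]
gripper_width: 0.0104
```

Still resting on the tip (about 7 N including weight). I'll keep sliding, a millimetre at a time.

move_arm --pt "0 0.1 0 0 0" --pt "0 0.1 0 0 0" --pt "0 0.1 0 0 0"

```text
t: 9.23
tcp_pos: [0.5886, 0.1213, 0.2051]
tcp_rot: [0.0, 0.718, 0.696, 0.0]
ft_force: [-0.2, -0.7, 5.5]
gripper_width: 0.0106
```

move_arm --pt "0 0.1 0 0 0" --pt "0 0.1 0 0 0" --pt "0 0.1 0 0 0"

```text
t: 9.48
tcp_pos: [0.5886, 0.1223, 0.2051]
tcp_rot: [0.0, 0.718, 0.696, 0.0]
ft_force: [0.2, -1.4, 5.5]
gripper_width: 0.0107
```

move_arm --pt "0.01 0.1 0 0 0" --pt "0.01 0.1 0 0 0" --pt "0.01 0.1 0 0 0"

```text
t: 9.73
tcp_pos: [0.5887, 0.1233, 0.2051]
tcp_rot: [0.0, 0.718, 0.696, 0.0]
ft_force: [0.4, -1.5, 6.0]
gripper_width: 0.0109
```

move_arm --pt "0 0.1 0 0 0" --pt "0 0.1 0 0 0" --pt "0 0.1 0 0 0"

```text
t: 9.98
tcp_pos: [0.5887, 0.1243, 0.2051]
tcp_rot: [0.0, 0.718, 0.696, 0.0]
ft_force: [-0.6, -1.9, 6.8]
gripper_width: 0.011
```

move_arm --pt "0 0.1 0 0 0" --pt "0 0.1 0 0 0" --pt "0 0.1 0 0 0"

```text
t: 10.23
tcp_pos: [0.5887, 0.1252, 0.2051]
tcp_rot: [0.0, 0.718, 0.696, 0.0]
ft_force: [1.4, -1.1, 5.4]
gripper_width: 0.0107
```

move_arm --pt "0 0.1 0 0 0" --pt "0 0.1 0 0 0" --pt "0 0.1 0 0 0"

```text
t: 10.48
tcp_pos: [0.5887, 0.1261, 0.205]
tcp_rot: [0.0, 0.718, 0.696, 0.0]
ft_force: [0.3, -1.3, 4.4]
gripper_width: 0.0109
```

move_arm --pt "0 0.1 0 0 0" --pt "0 0.1 0 0 0" --pt "0 0.1 0 0 0"

```text
t: 10.73
tcp_pos: [0.5886, 0.1272, 0.2049]
tcp_rot: [0.0, 0.718, 0.696, 0.0]
ft_force: [0.3, -1.9, 5.3]
gripper_width: 0.0107
```

move_arm --pt "0 0.1 0 0 0" --pt "0 0.1 0 0 0" --pt "0 0.1 0 0 0"

```text
t: 10.98
tcp_pos: [0.5882, 0.1286, 0.2045]
tcp_rot: [-0.0, 0.718, 0.696, -0.0]
ft_force: [0.4, 0.3, -2.8]
gripper_width: 0.0107
```

The support force vanished at y≈0.1285, so the socket's rim has passed the tip. The centre should be about 4 mm further on. I'll move there and lower.

move_arm --pt "0 0.1 0 0 0" --pt "0 0.2 -0.05 0 0" --pt "0 0.3 -0.1 0 0" --pt "0 0.35 -0.2 0 0" --pt "0 0.35 -0.3 0 0" --pt "0 0.35 -0.3 0 0"

```text
t: 11.48
tcp_pos: [0.5884, 0.1318, 0.2015]
tcp_rot: [-0.0, 0.718, 0.696, -0.0]
ft_force: [0.5, 0.2, -2.9]
gripper_width: 0.0104
```

move_arm --pt "0 0 -0.1 0 0" --pt "0 0 -0.2 0 0" --pt "0 0 -0.3 0 0" --pt "0 0 -0.3 0 0"

```text
t: 11.82
tcp_pos: [0.5885, 0.1317, 0.1987]
tcp_rot: [-0.0, 0.718, 0.696, 0.0]
ft_force: [1.0, 0.5, -2.8]
gripper_width: 0.0107
```

move_arm --pt "0 0 -0.1 0 0" --pt "0 0 -0.2 0 0" --pt "0 0 -0.3 0 0" --pt "0 0 -0.4 0 0" --pt "0 0 -0.4 0 0"

```text
t: 12.23
tcp_pos: [0.5886, 0.1318, 0.1949]
tcp_rot: [0.0, 0.718, 0.696, 0.0]
ft_force: [0.4, 0.0, 2.0]
gripper_width: 0.0114
```

move_arm --pt "0 0 -0.1 0 0" --pt "0 0 -0.2 0 0" --pt "0 0 -0.3 0 0" --pt "0 0 -0.4 0 0" --pt "0 0 -0.4 0 0"

```text
t: 12.65
tcp_pos: [0.5887, 0.1318, 0.1911]
tcp_rot: [0.0, 0.718, 0.696, 0.0]
ft_force: [0.2, -1.1, 6.0]
gripper_width: 0.0113
```

move_arm --pt "0 0 -0.1 0 0" --pt "0 0 -0.15 0 0" --pt "0 0 -0.15 0 0" --pt "0 0 -0.15 0 0"

```text
t: 12.98
tcp_pos: [0.5887, 0.1318, 0.1898]
tcp_rot: [0.0, 0.718, 0.696, 0.0]
ft_force: [-0.3, -0.9, 7.5]
gripper_width: 0.0112
```

move_arm --pt "0 0 -0.05 0 0" --pt "0 0 -0.05 0 0" --pt "0 0 -0.05 0 0"

```text
t: 13.23
tcp_pos: [0.5888, 0.1319, 0.1894]
tcp_rot: [0.0, 0.718, 0.696, 0.0]
ft_force: [-0.4, -0.6, 9.7]
gripper_width: 0.0109
```

move_arm --pt "0 0 -0.05 0 0" --pt "0 0 -0.05 0 0" --pt "0 0 -0.05 0 0"

```text
t: 13.48
tcp_pos: [0.5889, 0.1318, 0.1893]
tcp_rot: [0.0, 0.718, 0.696, 0.0]
ft_force: [-2.6, -1.5, 15.1]
gripper_width: 0.0108
```

move_arm --pt "0 0 -0.05 0 0" --pt "0 0 -0.1 0 0" --pt "0 0 -0.1 0 0" --pt "0 0 -0.1 0 0" --pt "0 0 -0.1 0 0"

```text
t: 13.9
tcp_pos: [0.5892, 0.1319, 0.1893]
tcp_rot: [0.001, 0.718, 0.696, 0.001]
ft_force: [-6.3, -3.9, 29.6]
gripper_width: 0.0108
```

Run:
```python
from h import *
from cell import bot
S=optics.camera("side");T=optics.camera("top");s=bot.state();print(s["tcp_pos"],s["tcp_rot"],s["t"],s["ft_force"],s["moment"],s["gripper_width"])
c=lambda I,x,y,w:cv2.resize(I[y:y+w,x:x+w,::-1],(400,400),interpolation=cv2.INTER_CUBIC)
cv2.imwrite("pics/end.png",np.hstack([c(S,220,120,70),c(S,160,100,200)]))
```

```text
[0.58916957 0.13184516 0.18931458] [8.81838598e-04 7.18065107e-01 6.95975006e-01 7.17502769e-04] 14.0 [-6.72823959 -4.2816768  29.63074651] [-0.8504731   1.73782706  0.02649113] 0.010628281153679857
```

View pics/end.png

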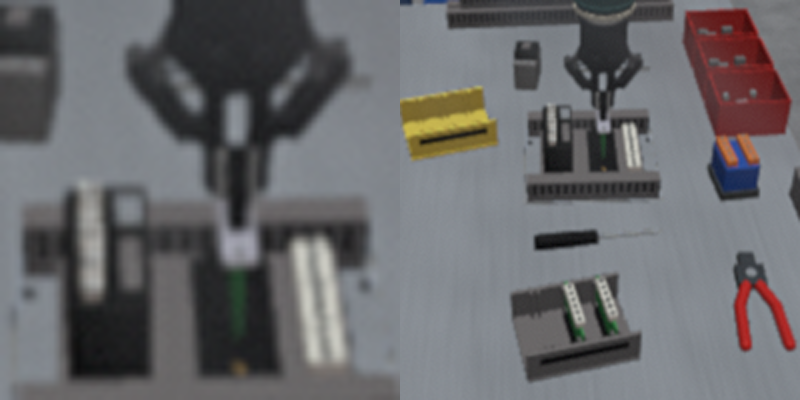

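move_arm --pt "0 0 0.04 0 0" --pt "0 0 0.04 0 0" --pt "0 0 0.04 0 0" --pt "0 0 0.04 0 0"

```text
t: 14.33
tcp_pos: [0.589, 0.1319, 0.1893]
tcp_rot: [0.001, 0.718, 0.696, 0.001]
ft_force: [-5.0, -3.7, 23.9]
gripper_width: 0.0111
```

```bash
python3 -c "
from cell import bot
s=bot.state();print(s['tcp_pos'],s['ft_force'],s['t']);print(bot.job_done())"
```

```text
[0.58903382 0.13187171 0.18931653] [-5.01720014 -3.68489953 23.89709363] 14.3333
the job is handed in; nothing more can be done
None
```

The tall card is on the guide pin and pressed fully home. I handed the job in at 14.3 s with the card still gripped and pressed down at about 24 N.

I gripped the card by its tab, drew it straight up out of the rack and carried it upright. I rested the foot on the pin tip 15 mm short by my estimate; the drop later put the pin about 3.5 mm further along, so the real offset was nearer 18 mm. After about 15 mm of sliding along +y the support force vanished, and I lowered the card onto the pin and pressed it home.

**Last checks:**
- **Depth:** the tool went down 16.2 mm from the pin-tip contact height, against 16 mm expected. It then stayed at z = 0.1893 m while the push rose from about 15 N to 30 N, so the card is on a hard stop.
- **Picture:** the last picture shows the card upright in its position, and the spares and the neighbouring items I could see look undisturbed.
- **Side force:** there is a small side force of about 6 N at the final push, which I left as it is.
- **Position estimate:** the pin was about 4 mm further along y than the cameras suggested, which the feel search corrected.

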